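# Restart the tube welder after an open-cover alarm

## Robot

A 7-joint arm with a two-finger parallel gripper is mounted at the origin on the work surface. World frame = base frame: x ahead of the robot, y to its left, z up, the work surface at z = 0. Lengths are in m, angles in rad, forces in N, time in s.
With the tool pointing down it reaches from about 0.425 to 0.875 m from the base axis. Payload 9.9 kg.
Tool frame: the origin (TCP) lies between the finger pads; the fingertips stand 14 mm ahead of it and the grasp point (between the pads) lies 5 mm behind it; z points along the fingers, y is the line along which they close (so a half turn about z gives the same grasp; the last joint's range is limited). The gripper opens to 85 mm and grips with 20 to 120 N. Pads are 22 mm wide; open, the fingers measure 114 mm over their backs; the gripper's body (76 mm by 85 mm) begins 54 mm behind the grasp point. The pads swing forward as they close: fully open they stand 13 mm farther back than shut.
Start: joints at [-1.232, 0.576, 0.025, 1.437, -0.015, 1.129, -0.057], TCP at [0.277, 0.616, 0.245] pointing down, gripper open.
Joint ranges: [-2.76, 2.76], [-0.34, 2.15], [-1.52, 1.57], [0.19, 2.46], [-1.09, 4.23], [0.17, 1.99], [-2.82, 2.82]. Speed limits (rad/s): [2.22, 2.22, 3.01, 3.01, 3.14, 3.14, 3.14].

## Interface

Orientations are given as a 3x3 rotation matrix whose columns are the frame's x, y, z axes.
In Python, from bench import get_state, read_camera, camera_model, close_job gives the robot as it stands. The module is installed in compiled form; this text tells all that it offers.
- The arm moves only by the tool move_arm, never from a script. Its argument "plan" is a list of rows, each a list of 5 numbers: the opening, from -1 (shut) to 1 (fully open), so that 0 is half open, then the shift along the tool's x, y, z in units of 40 mm (1.0 is 40 mm), then the turn about the tool's z in degrees. In form: [[claw, dx, dy, dz, roll], ...]. A call has 1 to 12 rows; each row shifts and turns the commanded pose from where the row before left it, along the tool's axes as they then stand; what a row does not reach is not made up. A row lasts 1/8 s, in which the tool goes at most 62.5 mm and 10.7 degrees, less where a joint would pass 70% of its speed; a pose out of reach is approached as far as the arm can. A call is refused whole if a number of a shift passes 1 or a number of a turn 10.7, either way. A call with a gripper value outside its range is refused whole. The fingers move at their own pace and stop on an object; the grip force is fixed at half the most. Time passes only in rows, so rows that do not move let the fingers close. It gives the time, the measured TCP pose, the force, the opening and the grip force at its end, in the units of the state.
- get_state(): the state, without advancing time (a new reading comes with each control period).
- read_camera(name): name is "side" or "top" or "wrist"; returns the picture (420x560x3 uint8, red, green, blue); there is no depth.
- camera_model(name): a dict with "mtx" (3x3 intrinsics, pixels), "eye" and "attitude" of the camera in the world; the wrist camera has in their place "hand_eye" (4x4, takes a point from camera to tool coordinates, whose origin is the TCP and whose axes are the flange's). Camera axes: x right, y down, z forward; pixel columns grow to the right and rows downward; lengths in m; the calibration is good to about 2 mm. A picture is of the moment at which its call begins: read the wrist's pose just before it. camera_model takes no time and is no camera call.
- close_job(): hands the job in; it is judged then, once.
The state is a dict: "clock": time; "joints": joint angles; "qvel": joint speeds; "joint_torque": joint torques, N m; "tool_pos": TCP position; "tool_rot": TCP orientation; "ft_force": force on the tool from outside, world axes, zero at the start; "ft_torque": the same for the moment, N m; "width": finger opening in m; "grip_force": force on a finger pad.
Only numpy, scipy, OpenCV 4.12 (cv2) and the standard library are available. Lean on these libraries where they do the work, as an engineer would, in place of code of your own. Each camera call takes 0.05 s, during which the arm holds its last target. There are 200 camera calls.

## Task

The tube welder's empty test cycle has stopped because its clamp cover was left up. With the fingertips only, fold the cover down fully shut, then press the smaller round button on the deck well in and let it spring back to clear the alarm, and then press the larger round button well in and let it go to restart the cycle. Push lightly, keep off the jaws under the cover, press no button while the cover is up, and leave the forceps, the blade box and everything else where it lies.

Things in the scene. Friction and masses are not known exactly. Their poses are not given: they have to be found in the camera images.
- welder: White and pale blue bench machine, fixed, 360 mm deep (x) and 270 wide (y). Origin: centre of underside; x points from the operator's (robot's) side to the rear, y left, z up. Level deck 120 mm up; at the rear (x 97 to 180 mm) a display console rises to 164 mm. The clamp with its hinged cover is 20 mm left of the middle; near the front edge are two round off-white buttons, 85 mm apart.
- cover (a joint): Angle of the clamp cover in rad: 0 = fully shut (level, on its stop), about 1.5 = upright. It starts between 0.95 and 1.4, standing up and leaning to the front. It folds shut towards the front. The stiff hinge holds it wherever it is left; pushing at the thumb rest takes 0.5 to 3 N.
- cover_hinge (a point): Middle of the cover's hinge line, 147 mm above the bench; the line runs along the welder's y and this point's axes are the welder's. The shut cover reaches 88 mm from here to the front (-x), is 64 mm wide, and its outer face is 13 mm above this height.
- thumb_rest (a point): Middle of the top of the thumb rest, a ribbed dark pad 18 x 42 mm, 8 mm proud of the cover's outer (upper when shut) face near its free end: 74 mm from the hinge line along the cover, 21 mm out from the hinge plane, 168 mm above the bench when shut. Sprung: gives 6 mm into the cover, 3.5 to 8 N. Moves with the cover; its z points out of the outer face, its -x to the free end.
- jaws: Lower clamp jaws, grey metal blocks with channels and a copper blade, 50 x 46 mm, on the clamp bed under the cover, 128 to 140 mm above the bench. Origin: on the clamp bed 35 mm in front of the hinge line. Not to be touched.
- cover_jaws: Matching jaws on the inner face of the cover (the side that faces the front while the cover is up), 48 x 44 mm, 3 mm proud. Origin on the hinge line. Not to be touched.
- reset_top (a point): Middle of the top of the smaller round button (clears the alarm; the left one seen from the robot): cap 26 mm across in a 42 mm collar, 144 mm above the bench, 14 mm above its collar. Press straight down: 10 mm travel, about 2 N to start it, 10 N at the bottom stop; it responds from 3 mm in (4.4 N) and springs back.
- reset (a joint): Travel of the smaller button in m: 0 = up, 0.003 = responds, 0.010 = fully in.
- start_top (a point): Middle of the top of the larger round button (starts the cycle; the right one seen from the robot): cap 36 mm across in a 52 mm collar, 144 mm above the bench. Same travel and spring as the smaller one.
- start (a joint): Travel of the larger button in m: 0 = up, 0.003 = responds, 0.010 = fully in.
- forceps: Blue plastic ring-handled clamp forceps, about 142 mm long and 50 mm wide, 7 mm high, lying loose on the left of the deck with its rings to the front. Origin: middle of its underside. To be left alone.
- blade_box: Small dark box of spare blades, 56 x 36 x 21 mm, loose on the right of the deck, beside the clamp. Origin: centre of its underside. To be left alone.
- spray_bottle: White bottle, 64 mm across, 170 mm tall, on the bench beside the welder. Origin: centre of its underside. To be left alone.
- beaker: Clear plastic beaker, 68 mm across, 90 mm tall, on the bench beside the welder. Origin: centre of its underside. To be left alone.
- sample_jar: Clear jar with white lid, 56 mm across, 75 mm tall, on the bench beside the welder. Origin: centre of its underside. To be left alone.
- check_weight: Steel balance weight with a knob, 38 mm across, 66 mm tall, 0.5 kg, on the bench beside the welder. Origin: centre of its underside. To be left alone.

How it is judged:
By the outcome, as a careful person would: the job done as asked, in the order asked, and still so for the second after the job is handed in, with the robot touching nothing.
It also fails if it takes over 43 s, if anything falls off the work surface, if the arm or the gripper's body presses on something with over 40 N, if the wrist force passes 120 N, or if a joint passes its speed limit or range.

## Working session

There is one attempt and no reset: what is moved stays moved. The work goes in short steps, Python scripts to look and compute and a tool call to move; the robot and the scene stay as the last step left them, time stands still between calls to the robot, and variables do not carry over. Pictures are saved under pics/ and viewed, at most 10 in all, crops included, and the job is handed in when it is done.

Besides the shell and the picture viewer there is one more tool, called after "Request:" by a JSON object that holds its "name" and its "arguments". move_arm: Moves the arm, as the interface text tells. Its arguments: {"type":"object","properties":{"plan":{"type":"array","items":{"type":"array","items":{"type":"number"}}}},"required":["plan"]}

```bash
mkdir -p pics
python3 - <<'E'
from bench import *
import cv2,numpy as np
s=get_state();print(s['clock'],s['tool_pos'],np.round(s['tool_rot'],3),s['width'])
ims=[]
for n in("top","side"):
    im=read_camera(n);cv2.imwrite(f"pics/{n}0.png",im[:,:,::-1]);m=camera_model(n);print(n,m)
print(camera_model("wrist"))
E
```

```text
0.0 [0.27677321 0.6151717  0.24446437] [[-0.912  0.41  -0.001]
 [ 0.41   0.912 -0.002]
 [-0.    -0.002 -1.   ]] 0.08518879227910527
top {'mtx': array([[385.36574735,   0.        , 279.11317444],
       [  0.        , 385.36574735, 203.3552391 ],
       [  0.        ,   0.        ,   1.        ]]), 'eye': array([ 0.3219712 , -0.01618274,  1.05692148]), 'attitude': array([[-0.00673937, -0.98367866,  0.17980791],
       [-0.99990233,  0.00883064,  0.0108327 ],
       [-0.01224372, -0.17971734, -0.98364209]])}
side {'mtx': array([[450.38478505,   0.        , 278.55862458],
       [  0.        , 450.38478505, 204.07520537],
       [  0.        ,   0.        ,   1.        ]]), 'eye': array([ 0.3636063, -0.7338562,  0.8053541]), 'attitude': array([[ 0.9861157 , -0.11619639,  0.1186348 ],
       [-0.16600439, -0.671348  ,  0.72231185],
       [-0.00428479, -0.73197695, -0.68131592]])}
{'mtx': array([[296.55799296,   0.        , 283.06904002],
       [  0.        , 296.55799296, 207.76958585],
       [  0.        ,   0.        ,   1.        ]]), 'hand_eye': array([[ 6.73082979e-04, -9.60605885e-01, -2.77913441e-01,
         7.02044644e-02],
       [ 9.99999773e-01,  6.52414118e-04,  1.66850462e-04,
         1.60702864e-03],
       [ 2.10371168e-05, -2.77913490e-01,  9.60606106e-01,
        -1.28079617e-01],
       [ 0.00000000e+00,  0.00000000e+00,  0.00000000e+00,
         1.00000000e+00]])}
```

View pics/top0.png

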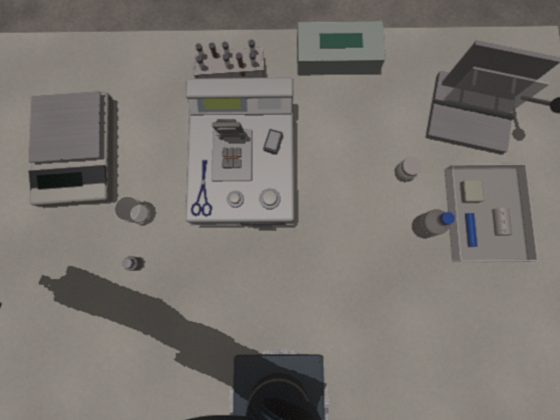

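View pics/side0.png

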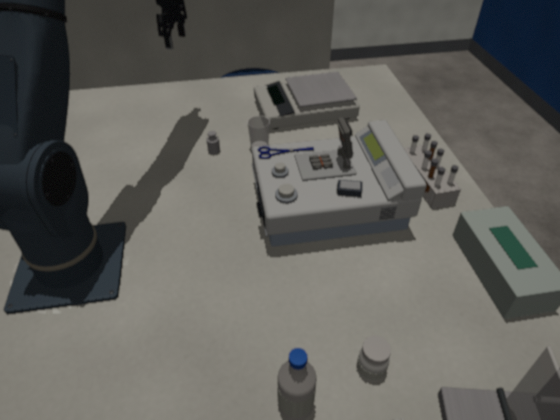

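Top view: the welder is at (187–295, 80–222), reset at about (235,198), start at (270,198), the raised cover at (228,127), forceps to the left and blade box at (273,141). The side view shows the same layout, with the cover at (345,140). Next I'll enlarge crops of both.

```bash
cat > h.py <<'E'
from bench import *
import cv2,numpy as np
def cast(n,uv,z,pose=None):
    m=camera_model(n)
    if n=="wrist":
        p,R=pose;H=m['hand_eye'];A=R@H[:3,:3];e=p+R@H[:3,3]
    else: A=m['attitude'];e=m['eye']
    d=A@np.linalg.solve(m['mtx'],[uv[0],uv[1],1.]);return e+d*(z-e[2])/d[2]
def ray(n,uv,pose=None):
    a=cast(n,uv,0.,pose);b=cast(n,uv,.1,pose);return b,(a-b)/np.linalg.norm(a-b)
def tri(*rs):
    A=0;B=0
    for o,d in rs:
        P=np.eye(3)-np.outer(d,d);A=A+P;B=B+P@o
    return np.linalg.solve(A,B)
E
python3 - <<'E'
from h import *
a=cv2.imread("pics/top0.png")[75:229,180:305];b=cv2.imread("pics/side0.png")[110:220,250:375]
o=np.zeros((600,800,3),np.uint8)
a=cv2.resize(a,None,fx=3.2,fy=3.2,interpolation=cv2.INTER_CUBIC);b=cv2.resize(b,None,fx=3.2,fy=3.2,interpolation=cv2.INTER_CUBIC)
o[:a.shape[0],:400]=a[:,:400];o[:b.shape[0],400:]=b[:,:400]
cv2.imwrite("pics/c.png",cv2.convertScaleAbs(o,alpha=1.4))
for n,uv in(("reset",(235,198)),("start",(270,198))):print(n,cast("top",uv,.144))
for uv in((187,222),(294,222)):print(cast("top",uv,.12))
E
```

```text
reset [0.50297187 0.10045002 0.144     ]
start [0.50219697 0.01579358 0.144     ]
[0.44869807 0.22080503 0.12      ]
[ 0.44649823 -0.04200884  0.12      ]
```

View pics/c.png

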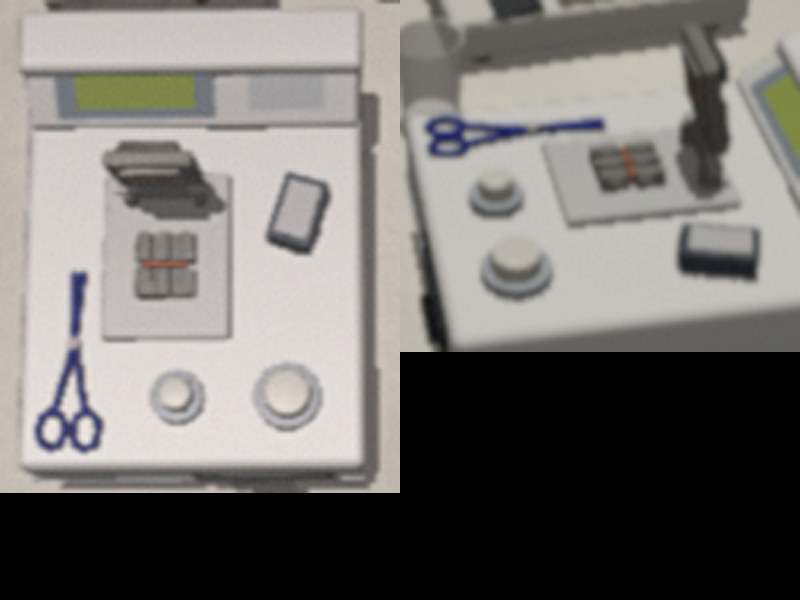

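Run:
```python
from h import *
print("jaws",cast("top",(231.9,157.8),.14),cast("side",(250+228/3.2,110+168/3.2),.14))
print("reset",cast("top",(235,197.2),.144),cast("side",(250+95/3.2,110+183/3.2),.144))
print("start",cast("top",(269.7,196.9),.144),cast("side",(250+116/3.2,110+254/3.2),.144))
# cover free edge, middle
print("edge",tri(ray("top",(180+150/3.2,75+153/3.2)),ray("side",(250+301/3.2,110+42/3.2))))
```

```text
jaws [0.60529992 0.11005496 0.14      ] [0.60501717 0.09876564 0.14      ]
reset [0.50494433 0.10047736 0.144     ] [0.50263364 0.09300798 0.144     ]
start [0.50491268 0.01651203 0.144     ] [0.50369068 0.01188118 0.144     ]
edge [0.65561945 0.10898531 0.23910081]
```

Request:
{"name": "move_arm", "arguments": {"plan": [[-1,0,0,-0.8,-8.07],[-1,0,0,-0.8,-8.07],[-1,0,0,-0.6,-8.07],[-1,0,0,0,0]]}}

```text
clock: 0.6
tool_pos: [0.2773, 0.6161, 0.3349]
tool_rot: [[-1.0, 0.0, 0.001], [0.0, 1.0, 0.003], [-0.001, 0.003, -1.0]]
ft_force: [0.5, -0.5, -0.6]
width: 0.0121
grip_force: 0.0
```

Request:
{"name": "move_arm", "arguments": {"plan": [[-1,-0.45,-0.87,0,0],[-1,-0.45,-0.87,0,0],[-1,-0.45,-0.87,0,0],[-1,-0.45,-0.87,0,0],[-1,-0.45,-0.87,0,0],[-1,-0.45,-0.87,0,0],[-1,-0.45,-0.87,0,0],[-1,-0.45,-0.87,0,0],[-1,-0.45,-0.87,0,0],[-1,-0.45,-0.87,0,0],[-1,-0.45,-0.87,0,0],[-1,-0.45,-0.87,0,0]]}}

```text
clock: 2.1
tool_pos: [0.4928, 0.1965, 0.332]
tool_rot: [[-1.0, 0.003, -0.002], [0.003, 1.0, -0.001], [0.002, -0.001, -1.0]]
ft_force: [0.1, 1.0, -0.3]
width: 0.0002
grip_force: 0.0
```

Request:
{"name": "move_arm", "arguments": {"plan": [[-1,-0.45,-0.8,0,0],[-1,-0.45,-0.8,0,0],[-1,-0.4,-0.8,0,0],[-1,0,0,0,0],[-1,0,0,0,0]]}}

```text
clock: 2.72
tool_pos: [0.5442, 0.1024, 0.3323]
tool_rot: [[-1.0, 0.001, -0.002], [0.001, 1.0, 0.0], [0.002, 0.0, -1.0]]
ft_force: [-0.6, -0.3, 0.5]
width: -0.0001
grip_force: 0.0
```

Run:
```python
from h import *
s=get_state();print(s['tool_pos'],s['tool_rot'].round(3).tolist(),s['ft_force'])
np.savez("pose1.npz",p=s['tool_pos'],R=s['tool_rot'])
im=read_camera("wrist")[:,:,::-1];cv2.imwrite("pics/w1.png",cv2.convertScaleAbs(im,alpha=1.4))
```

```text
[0.54420969 0.10241169 0.33231589] [[-1.0, 0.001, -0.002], [0.001, 1.0, 0.0], [0.002, 0.0, -1.0]] [-0.5858379  -0.25696854  0.46197911]
```

View pics/w1.png

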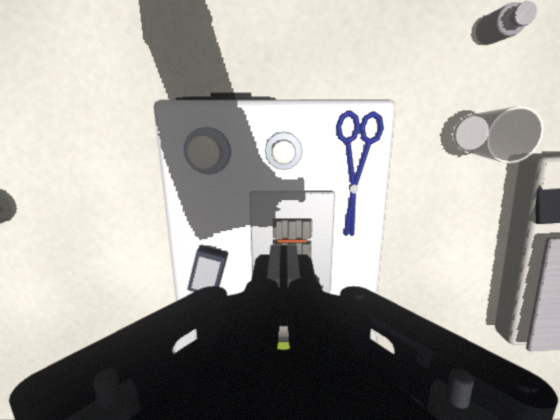

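The wrist view shows reset at (284,151), start at (206,151) in the arm's shadow, and the jaws' copper blade at (292,241). The forceps and blade box are clear, and the cover is hidden by the gripper.

Run:
```python
from h import *
d=np.load("pose1.npz");P=(d['p'],d['R'])
for n,uv,z in(("reset",(284,151),.144),("start",(206,151),.144),("blade",(292,241),.14),("bed L front",(333,192),.128),("bed R front",(251,192),.128),("deck",(158,101),.12),("deck",(393,101),.12)):print(n,cast("wrist",uv,z,P).round(4))
for uv in((105,150),(195,155),(150,153)):print(uv,cast("top",(180+uv[0]/3.2,75+uv[1]/3.2),.235).round(4))
```

```text
reset [0.5036 0.1048 0.144 ]
start [0.5036 0.0227 0.144 ]
blade [0.6071 0.1141 0.14  ]
bed L front [0.5516 0.1611 0.128 ]
bed R front [0.5515 0.0669 0.128 ]
deck [ 0.4523 -0.0316  0.12  ]
deck [0.4525 0.2228 0.12  ]
(105, 150) [0.6608 0.1415 0.235 ]
(195, 155) [0.6563 0.0778 0.235 ]
(150, 153) [0.6582 0.1096 0.235 ]
```

Run:
```python
from h import *
b=cv2.imread("pics/side0.png")[112:176,325:385];a=cv2.imread("pics/top0.png")[112:150,205:255]
o=np.zeros((600,800,3),np.uint8)
b=cv2.resize(b,None,fx=8,fy=8,interpolation=cv2.INTER_CUBIC);a=cv2.resize(a,None,fx=6,fy=6,interpolation=cv2.INTER_CUBIC)
o[:b.shape[0],:b.shape[1]]=b;o[:a.shape[0],490:490+a.shape[1]]=a
cv2.imwrite("pics/c2.png",cv2.convertScaleAbs(o,alpha=1.8))
```

```text
(no output)
```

View pics/c2.png

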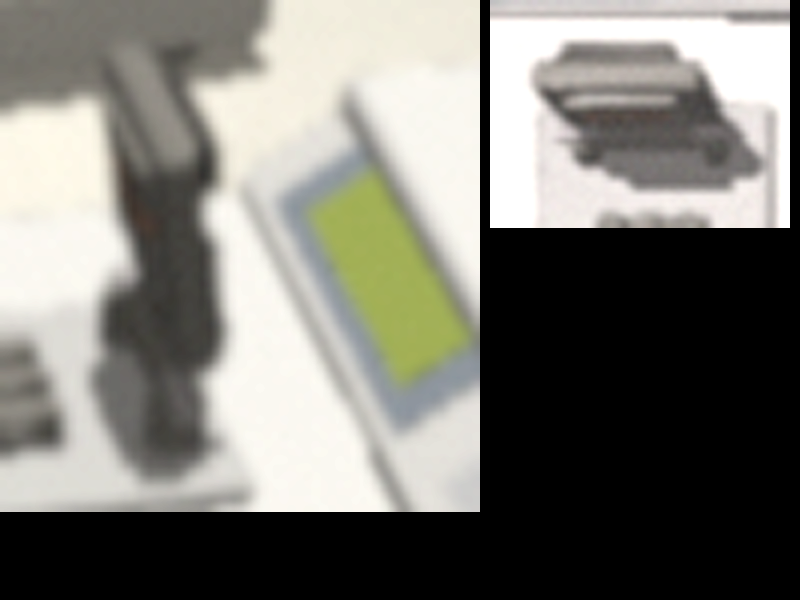

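The free-end face's near corners are at about (150,165) and (195,155) in the side crop, and the hinge knuckles at (590,150) and (715,150) in the top crop.

Run:
```python
from h import *
for uv in((150,165),(195,155),(212,170),(170,365),(215,355),(180,440)):
    o,d=ray("side",(325+uv[0]/8,112+uv[1]/8)); t=(.079-o[1])/d[1];print(uv,(o+t*d).round(4))
for uv in((590,150),(715,150)):print(cast("top",(205+(uv[0]-490)/6,112+uv[1]/6),.147).round(4))
for uv in((540,75),(700,75)):print(cast("top",(205+(uv[0]-490)/6,112+uv[1]/6),.235).round(4))
print("bedrear",cast("top",(205+(770-490)/6,112+105/6),.128).round(4))
```

```text
(150, 165) [0.6462 0.079  0.2339]
(195, 155) [0.6591 0.079  0.2357]
(212, 170) [0.6646 0.079  0.2301]
(170, 365) [0.6593 0.079  0.1623]
(215, 355) [0.6727 0.079  0.1642]
(180, 440) [0.6653 0.079  0.1335]
[0.6571 0.1354 0.147 ]
[0.6565 0.0836 0.147 ]
[0.6545 0.1402 0.235 ]
[0.6538 0.0799 0.235 ]
bedrear [0.6832 0.0625 0.128 ]
```

Request:
{"name": "move_arm", "arguments": {"plan": [[-1,-0.8,0.2,0,0],[-1,-0.8,0,0,0],[-1,-0.8,0,0,0],[-1,-0.8,0,0,0],[-1,-0.83,0,0,0],[-1,0,0,0,0],[-1,0,0,0.8,0],[-1,0,0,0.8,0],[-1,0,0,0.8,0],[-1,0,0,0,0],[-1,0,0,0,0]]}}

```text
clock: 4.15
tool_pos: [0.7062, 0.1106, 0.2389]
tool_rot: [[-1.0, -0.0, 0.001], [-0.0, 1.0, 0.0], [-0.001, 0.0, -1.0]]
ft_force: [0.3, -0.2, 1.5]
width: 0.0003
grip_force: 0.0
```

Run:
```python
from h import *
s=get_state();print(s['tool_pos'],s['ft_force'])
b=read_camera("side")[:,:,::-1][60:180,290:410];a=read_camera("top")[:,:,::-1][70:190,170:290]
o=np.hstack([cv2.resize(np.ascontiguousarray(x),None,fx=3.3,fy=3.3,interpolation=cv2.INTER_CUBIC) for x in(b,a)])
cv2.imwrite("pics/c3.png",cv2.convertScaleAbs(o,alpha=1.8))
```

```text
[0.70615701 0.11055235 0.23887008] [ 0.29644014 -0.18800146  1.53937194]
```

View pics/c3.png

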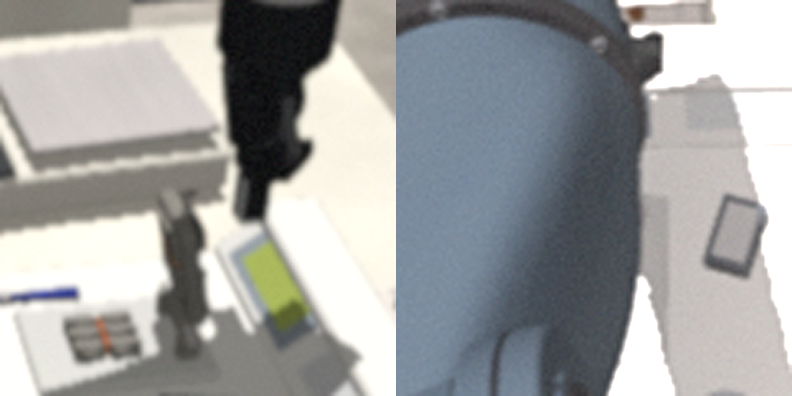

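The side view shows the fingertips at (238–265,215) behind the cover, which has its top at (180,200), clear of it and at thumb-rest height. Now a slow approach.

Request:
{"name": "move_arm", "arguments": {"plan": [[-1,0.2,0,0.12,0],[-1,0.15,0,0,0],[-1,0.15,0,0,0],[-1,0.15,0,0,0],[-1,0,0,0,0]]}}

```text
clock: 4.88
tool_pos: [0.6797, 0.1099, 0.2328]
tool_rot: [[-1.0, 0.0, 0.0], [0.0, 1.0, 0.0], [-0.0, 0.0, -1.0]]
ft_force: [0.3, 1.4, -0.3]
width: -0.0
grip_force: 0.0
```

Request:
{"name": "move_arm", "arguments": {"plan": [[-1,0.09,0,0,0],[-1,0.09,0,0,0],[-1,0.09,0,-0.02,0],[-1,0.09,0,-0.02,0],[-1,0,0,0,0]]}}

```text
clock: 5.5
tool_pos: [0.6652, 0.1099, 0.2341]
tool_rot: [[-1.0, 0.0, -0.001], [0.0, 1.0, -0.0], [0.001, -0.0, -1.0]]
ft_force: [0.6, -0.5, -0.2]
width: 0.0001
grip_force: 0.0
```

Run:
```python
from h import *
b=read_camera("side")[:,:,::-1][60:180,290:410]
cv2.imwrite("pics/c4.png",cv2.convertScaleAbs(cv2.resize(np.ascontiguousarray(b),None,fx=5,fy=5,interpolation=cv2.INTER_CUBIC),alpha=2))
```

```text
(no output)
```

View pics/c4.png

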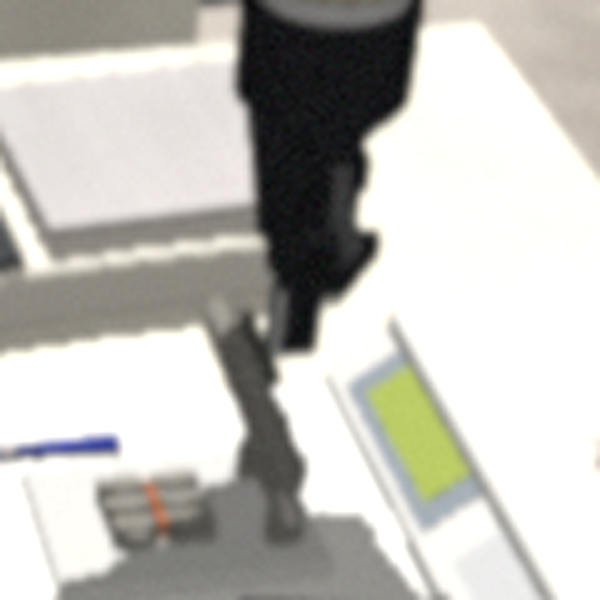

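The cover is folding under the tip: its free end is at (230,310), its base at (285,480), and the finger is against the thumb rest at (275,350). I'll continue along the arc.

Request:
{"name": "move_arm", "arguments": {"plan": [[-1,0.2,0,0,0],[-1,0.2,0,0.01,0],[-1,0.18,0,0.06,0],[-1,0.18,0,0.07,0],[-1,0.17,0,0.1,0],[-1,0.17,0,0.1,0],[-1,0,0,0,0]]}}

```text
clock: 6.42
tool_pos: [0.6208, 0.1099, 0.2201]
tool_rot: [[-1.0, 0.0, -0.001], [0.0, 1.0, -0.0], [0.001, -0.0, -1.0]]
ft_force: [-0.2, -0.7, -1.3]
width: -0.0002
grip_force: 0.0
```

Run:
```python
from h import *
b=read_camera("side")[:,:,::-1][60:180,270:390]
cv2.imwrite("pics/c5.png",cv2.convertScaleAbs(cv2.resize(np.ascontiguousarray(b),None,fx=5,fy=5,interpolation=cv2.INTER_CUBIC),alpha=2))
```

```text
(no output)
```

View pics/c5.png

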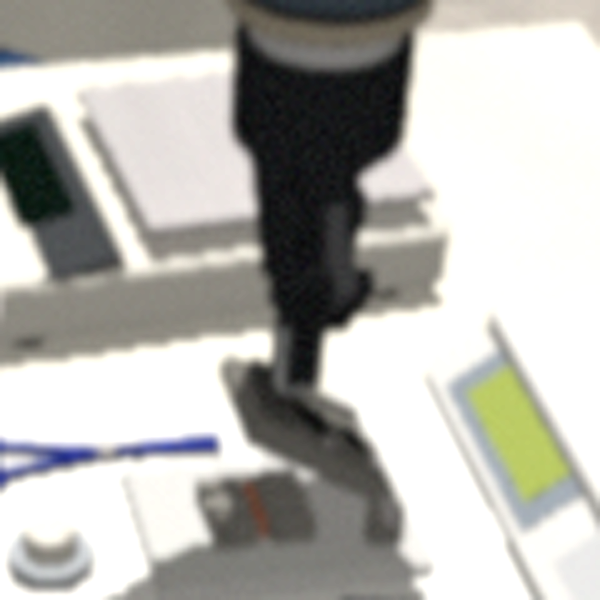

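The cover is down to about 0.6 rad: its free end is at (230,370) and the fingertip is on the pad at (300,390). Continuing.

Request:
{"name": "move_arm", "arguments": {"plan": [[-1,0.16,0,0.13,0],[-1,0.16,0,0.14,0],[-1,0.13,0,0.16,0],[-1,0.13,0,0.16,0],[-1,0.1,0,0.14,0],[-1,0,0,0,0]]}}

```text
clock: 7.22
tool_pos: [0.5938, 0.1099, 0.1907]
tool_rot: [[-1.0, 0.0, -0.001], [0.0, 1.0, -0.0], [0.001, -0.0, -1.0]]
ft_force: [0.9, -0.5, 0.4]
width: 0.0003
grip_force: 0.0
```

Request:
{"name": "move_arm", "arguments": {"plan": [[-1,0.1,0,0.1,0],[-1,0,0,0.1,0],[-1,0,0,0,0]]}}

```text
clock: 7.6
tool_pos: [0.5903, 0.1098, 0.1829]
tool_rot: [[-1.0, 0.0, -0.001], [0.0, 1.0, -0.0], [0.001, -0.0, -1.0]]
ft_force: [0.9, -0.7, 0.3]
width: 0.0
grip_force: 0.0
```

Request:
{"name": "move_arm", "arguments": {"plan": [[-1,0.05,0,0.04,0],[-1,0,0,0.03,0],[-1,0,0,0,0]]}}

```text
clock: 7.98
tool_pos: [0.5889, 0.1099, 0.1809]
tool_rot: [[-1.0, 0.0, 0.001], [0.0, 1.0, 0.0], [-0.001, 0.0, -1.0]]
ft_force: [1.6, -0.5, 4.6]
width: 0.0002
grip_force: 2.1
```

Request:
{"name": "move_arm", "arguments": {"plan": [[-1,0,0,0.04,0],[-1,0,0,0,0]]}}

```text
clock: 8.22
tool_pos: [0.5889, 0.1099, 0.1791]
tool_rot: [[-1.0, 0.0, 0.001], [0.0, 1.0, 0.0], [-0.001, 0.0, -1.0]]
ft_force: [1.4, -0.7, 5.4]
width: 0.0001
grip_force: 2.8
```

The force above the pad preload means the cover is on its stop. Next I retract, go over the reset button, and look.

Request:
{"name": "move_arm", "arguments": {"plan": [[-1,0,0,-0.3,0],[-1,0,0,-0.7,0],[-1,0.55,-0.06,0,0],[-1,0.55,-0.06,0,0],[-1,0.55,-0.06,0,0],[-1,0.48,0,0,0],[-1,0,0,0,0],[-1,0,0,0,0]]}}

```text
clock: 9.22
tool_pos: [0.5037, 0.1028, 0.2192]
tool_rot: [[-1.0, 0.0, 0.0], [0.0, 1.0, 0.0], [-0.0, 0.0, -1.0]]
ft_force: [0.1, 1.0, -0.8]
width: -0.0001
grip_force: 0.0
```

Run:
```python
from h import *
s=get_state();print(s['tool_pos'],s['ft_force'])
b=read_camera("side")[:,:,::-1][90:210,250:370]
w=read_camera("wrist")[:,:,::-1][:,130:430]
b=cv2.resize(np.ascontiguousarray(b),(420,420),interpolation=cv2.INTER_CUBIC)
cv2.imwrite("pics/c6.png",cv2.convertScaleAbs(np.hstack([b,w]),alpha=1.7))
```

```text
[0.50370392 0.10280447 0.21915864] [ 0.05426733  1.01868833 -0.79240558]
```

View pics/c6.png

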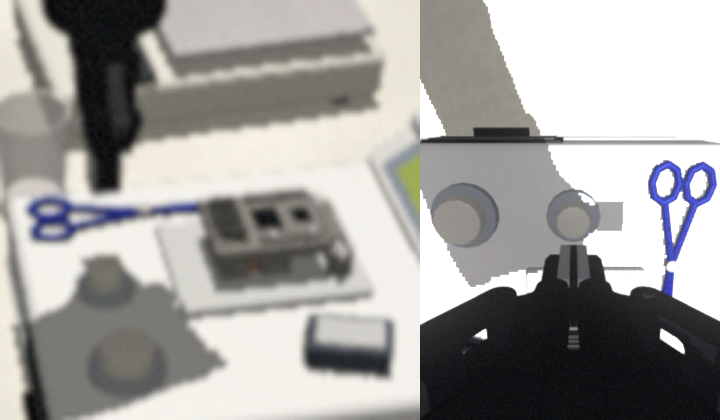

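The cover lies level and shut. In the wrist view the reset cap is at (283,222) and the start cap at (173,222).

Run:
```python
from h import *
s=get_state();P=(s['tool_pos'],s['tool_rot'])
for uv in((283,222),(173,222)):print(cast("wrist",uv,.144,P).round(4))
```

```text
[0.5037 0.1041 0.144 ]
[0.5038 0.0246 0.144 ]
```

Request:
{"name": "move_arm", "arguments": {"plan": [[-1,0,0,0.5,0],[-1,0,0,0.5,0],[-1,0,0,0.25,0],[-1,0,0,0.15,0],[-1,0,0,0.12,0],[-1,0,0,0.05,0],[-1,0,0,0,0],[-1,0,0,0,0]]}}

```text
clock: 10.32
tool_pos: [0.5035, 0.1028, 0.1565]
tool_rot: [[-1.0, 0.0, 0.001], [0.0, 1.0, 0.0], [-0.001, 0.0, -1.0]]
ft_force: [-0.8, -0.3, 3.2]
width: 0.0001
grip_force: 1.5
```

Request:
{"name": "move_arm", "arguments": {"plan": [[-1,0,0,0.07,0],[-1,0,0,0.07,0],[-1,0,0,0.03,0],[-1,0,0,0,0],[-1,0,0,0,0]]}}

```text
clock: 10.95
tool_pos: [0.5036, 0.1028, 0.1497]
tool_rot: [[-1.0, 0.0, 0.001], [0.0, 1.0, 0.0], [-0.001, 0.0, -1.0]]
ft_force: [-1.7, -0.8, 8.6]
width: -0.0001
grip_force: 4.3
```

Request:
{"name": "move_arm", "arguments": {"plan": [[-1,0,0,-0.3,0],[-1,0,0,-0.6,0],[-1,0,0,0,0],[-1,0,-0.7,0,0],[-1,0,-0.7,0,0],[-1,0,-0.7,0,0],[-1,0,0,0,0],[-1,0,0,0.4,0],[-1,0,0,0.24,0],[-1,0,0,0.1,0],[-1,0,0,0,0]]}}

```text
clock: 12.32
tool_pos: [0.5027, 0.0193, 0.1556]
tool_rot: [[-1.0, -0.0, -0.001], [-0.0, 1.0, 0.0], [0.001, 0.0, -1.0]]
ft_force: [-2.2, 1.9, 3.4]
width: -0.0002
grip_force: 1.9
```

Request:
{"name": "move_arm", "arguments": {"plan": [[-1,0,0,0.06,0],[-1,0,0,0.06,0],[-1,0,0,0.03,0],[-1,0,0,0,0],[-1,0,0,0,0]]}}

```text
clock: 12.95
tool_pos: [0.5031, 0.0191, 0.1502]
tool_rot: [[-1.0, -0.0, 0.0], [-0.0, 1.0, 0.001], [-0.0, 0.001, -1.0]]
ft_force: [-4.5, 2.0, 7.1]
width: -0.0003
grip_force: 4.0
```

Request:
{"name": "move_arm", "arguments": {"plan": [[-1,0,0,-0.3,0],[-1,0,0,-0.7,0],[-1,0,0,-0.9,0],[-1,0,0,-0.9,0],[-1,0.6,0,0,0],[-1,0.6,0,0,0],[-1,0,0,0,0],[-1,0,0,0,0]]}}

```text
clock: 13.95
tool_pos: [0.456, 0.0185, 0.2623]
tool_rot: [[-1.0, 0.0, 0.002], [0.0, 1.0, -0.0], [-0.002, -0.0, -1.0]]
ft_force: [-0.1, -0.7, -0.8]
width: -0.0
grip_force: 0.0
```

Run:
```python
from h import *
s=get_state();print(s['tool_pos'],s['ft_force'])
b=read_camera("side")[:,:,::-1][90:210,250:370]
w=read_camera("wrist")[:,:,::-1][:,130:430]
b=cv2.resize(np.ascontiguousarray(b),(420,420),interpolation=cv2.INTER_CUBIC)
cv2.imwrite("pics/c7.png",cv2.convertScaleAbs(np.hstack([b,w]),alpha=1.7))
```

```text
[0.45597794 0.01854787 0.26226916] [-0.10012328 -0.73468839 -0.78185116]
```

View pics/c7.png

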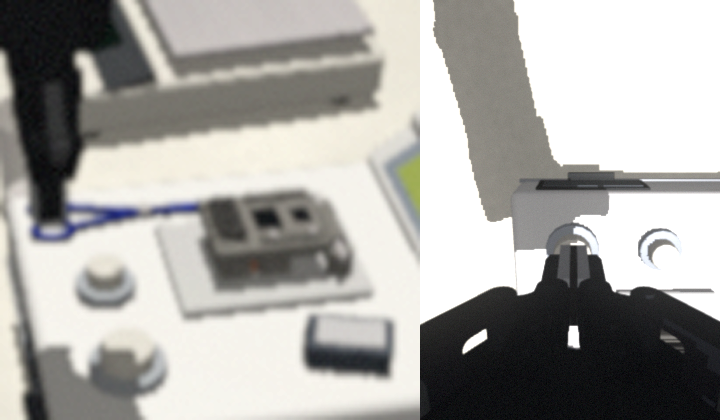

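The cover is shut at (270,230), both buttons are back up at (105,275) and (125,350), the forceps and blade box haven't moved, and the arm is clear.

```bash
python3 -c "
from bench import *
print(close_job())"
```

```text
the job is handed in; nothing more can be done
None
```

The cover is folded fully shut, and the reset and then the start button were each pressed about 7–8 mm in and sprang back. The forceps and blade box look unmoved, and the job was handed in at about 14 s.

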